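# Unload the circuit boards from the bench case

## Task

Move the multimeter off the case and set it down on the cutting mat, then lift the case lid right open until it rests on its stop. Slide every circuit board up out of the case and stand each one upright in a slot of its own in the open rack on the mat, then shut the lid fully again, leaving the screwdriver and the glass jar where they are.

Things in the scene. Friction and masses are not known exactly. Their poses are not given: they have to be found in the camera images.
- case: fixed grey case, 130 (x) x 260 (y) x 100 mm high, walls and floor 5 mm. Origin: centre of its underside; +x points to the hinge side (away from the robot). Inside, four upright 7 mm slots parallel to the x-z plane at y = -75, -25, 25, 75 mm, between black ribs on the front and rear walls that rise to 60 mm and stand 18 mm off the walls. Boards stand on the case floor.
- lid (a joint): case lid hinge, rad: 0 shut, 1.75 fully open on its stop (leaning 10 degrees past upright, away from the robot). The hinge is stiff (friction 0.4 N m): the lid stays where it is left. Lid: flat grey plate 130 x 260 x 8 mm, 0.35 kg, hinged along the case's far (+x) upper edge.
- lid_handle (a point): centre of the lid's pull bar: round steel, 10 mm diameter, 110 mm along the case's y (98 mm between its posts), its centre 40 mm above the lid's top face, near the lid's front edge. With the lid shut it lies 118 mm in front (-x) of the hinge line and 48 mm above it. The frame turns with the lid: y along the bar, z outward from the lid.
- lid_hinge (a point): middle of the lid's hinge line, 65 mm behind (+x) the case origin and 100.5 mm above it. The line runs along the case's y; opening takes the lid's front edge up and away from the robot. The frame turns with the lid.
- meter: black pocket multimeter, a box 55 (x) x 105 (y) x 28 mm high, 0.22 kg, lying face up on the lid behind the pull bar. Origin: centre of its underside.
- mat: fixed blue cutting mat, 400 (x) x 300 (y) x 3 mm thick. Origin: centre of its underside, on the table.
- rack: loose aluminium rack on the mat: base 100 (x) x 190 (y) x 8 mm, 0.6 kg. Origin: centre of its underside. Four slots parallel to its x-z plane at y = -67.5, -22.5, 22.5, 67.5 mm, open-ended: each a 12 mm gap between two plates 3 mm thick, 70 mm long (x), up to 48 mm above the origin; slot floor 8 mm up. The 30 mm gaps between pairs of plates are not slots.
- board0: circuit board (may be absent), about 0.07 kg: a plate 108 (x) x 4 (y) x 72 mm (z) with a pull bar along the middle of its top edge, 50 (x) x 10 (y) x 18 mm, 70 to 88 mm above the origin. Origin: middle of its lower edge; y normal to the board, z up. Starts upright in one of the case slots and is drawn straight up by the bar; swung fast it can pivot in the grip. All are alike.
- board1: circuit board (may be absent), about 0.07 kg: a plate 108 (x) x 4 (y) x 72 mm (z) with a pull bar along the middle of its top edge, 50 (x) x 10 (y) x 18 mm, 70 to 88 mm above the origin. Origin: middle of its lower edge; y normal to the board, z up. Starts upright in one of the case slots and is drawn straight up by the bar; swung fast it can pivot in the grip. All are alike.
- board2: circuit board (may be absent), about 0.07 kg: a plate 108 (x) x 4 (y) x 72 mm (z) with a pull bar along the middle of its top edge, 50 (x) x 10 (y) x 18 mm, 70 to 88 mm above the origin. Origin: middle of its lower edge; y normal to the board, z up. Starts upright in one of the case slots and is drawn straight up by the bar; swung fast it can pivot in the grip. All are alike.
- board3: circuit board (may be absent), about 0.07 kg: a plate 108 (x) x 4 (y) x 72 mm (z) with a pull bar along the middle of its top edge, 50 (x) x 10 (y) x 18 mm, 70 to 88 mm above the origin. Origin: middle of its lower edge; y normal to the board, z up. Starts upright in one of the case slots and is drawn straight up by the bar; swung fast it can pivot in the grip. All are alike.
- screwdriver: screwdriver, 150 mm long, lying along the mat near one side; to be left alone. Origin near its middle.
- jar: small glass jar, 48 mm in diameter, 60 mm high; to be left alone. Origin: centre of its underside.
Mind the look-alikes: they are no part of the job. Several things have the shape of the meter; the one meant has the colours described above.

How it is judged (in metres and radians):
On the way, in this order (a step that is already met when the one before it is completed fails the run):
1. the multimeter lies on the mat, let go (x of meter in the frame of mat between -0.2 and 0.2 m and y of meter in the frame of mat between -0.15 and 0.15 m and z of meter in the frame of mat between -0.005 and 0.012 m and contact force between the fingers and meter below 0.2 N and linear speed of meter below 0.05 m/s), for 0.2 s.
2. the lid is fully open, on its stop (value of joint lid above 1.68 rad), for 0.3 s.
3. every board stands in the rack, let go (x of board0 in the frame of rack between -0.035 and 0.035 m and y of board0 in the frame of rack between -0.085 and 0.085 m and z of board0 in the frame of rack between 0 and 0.02 m and angle between each of board0, board1, board2, board3's own z axis and vertical below 0.3 rad and angle between the x axis of each of board0, board1, board2, board3 and the x axis of rack, either way round below 0.25 rad and contact force between the fingers and board0 below 0.2 N and linear speed of each of board0, board1, board2, board3 below 0.05 m/s and x of board1 in the frame of rack between -0.035 and 0.035 m and y of board1 in the frame of rack between -0.085 and 0.085 m and z of board1 in the frame of rack between 0 and 0.02 m and contact force between the fingers and board1 below 0.2 N and x of board2 in the frame of rack between -0.035 and 0.035 m and y of board2 in the frame of rack between -0.085 and 0.085 m and z of board2 in the frame of rack between 0 and 0.02 m and contact force between the fingers and board2 below 0.2 N and x of board3 in the frame of rack between -0.035 and 0.035 m and y of board3 in the frame of rack between -0.085 and 0.085 m and z of board3 in the frame of rack between 0 and 0.02 m and contact force between the fingers and board3 below 0.2 N), for 0.3 s.
4. the lid is shut again (value of joint lid below 0.04 rad), for 0.2 s.
At the end, for the whole second after the job is handed in: Multimeter at rest flat on the mat (its centre within the mat's outline), every board at rest in a slot of the rack (lower edge at most 12 mm above the slot floor, within 35 mm of the rack's middle along the slot, within 0.3 rad of upright), lid shut to within 0.04 rad; nothing held (all of step 1 and all of step 3 and value of joint lid below 0.04 rad); the robot touches nothing.
It fails at once if the screwdriver is knocked more than 5 cm away or over (distance of screwdriver from where it was at the start of the episode above 0.05 m).
It fails at once if the jar is knocked more than 5 cm away or over (distance of jar from where it was at the start of the episode above 0.05 m or angle between jar's own z axis and vertical above 0.7 rad).
Of board0, board1, board2, board3 only 2 to 4 are there at a start; the rules pass over those that are not, and their reading is None.
At some moment in a run one of meter, rack may be knocked a few centimetres aside while the robot is not near it.
It also fails if it takes over 210 s, if anything falls off the work surface, if the arm or the gripper's body presses on something with over 40 N, if the wrist force passes 120 N, or if a joint passes its speed limit or range.

## Robot

A 6-joint arm with a two-finger parallel gripper is mounted at the origin on the work surface. World frame = base frame: x ahead of the robot, y to its left, z up, the work surface at z = 0. Lengths are in m, angles in degrees, forces in N, time in s.
With the tool pointing down it reaches from about 0.375 to 0.925 m from the base axis. Payload 5.7 kg.
Tool frame: the origin (TCP) lies between the finger pads; the fingertips stand ahead of it and the grasp point (between the pads) lies 2 mm behind it (ctrl.tcp_to_tips is the z of the fingertips in the tool frame, in m); z points along the fingers, y is the line along which they close (so a half turn about z gives the same grasp; the last joint's range is limited). The gripper opens to 85 mm and grips with 20 to 120 N. Pads are 22 mm wide; open, the fingers measure 114 mm over their backs; the gripper's body (76 mm by 85 mm) begins 54 mm behind the grasp point. The pads swing forward as they close: fully open they stand 13 mm farther back than shut.
Start: joints at [-75.865, 20.558, 86.54, -0, 72.909, -6.595], TCP at [0.212, -0.561, 0.248] pointing down, gripper open.
Joint ranges: [-170.27, 170.27], [-57.76, 135], [12.27, 136.19], [-55.21, 235.2], [11.17, 155.16], [-170.74, 170.74]. Speed limits (degrees/s): [136.94, 136.94, 180, 180, 180, 180].

## Interface

Orientations are given as [roll, pitch, yaw] about the fixed x, y, z axes, in that order (R = Rz(yaw) Ry(pitch) Rx(roll)).
In Python, from bench import ctrl gives the robot as it stands. The module is installed in compiled form; this text tells all that it offers.
- The arm moves only by the tool apply_moves, never from a script. Its argument "motion" is text: rows parted by semicolons, each of 7 numbers parted by spaces: the turn, a rotation vector about the tool's x, y, z in degrees, then the shift along the tool's x, y, z in mm, then the opening, from 0 (shut) to 1 (fully open). A call has 1 to 8 rows; each row shifts and turns the commanded pose from where the row before left it, along the tool's axes as they then stand; what a row does not reach is not made up. A row lasts 1/10 s, in which the tool goes at most 50 mm and 8.59 degrees, less where a joint would pass 70% of its speed; a pose out of reach is approached as far as the arm can. A call is refused whole if a number of a shift passes 50 or a number of a turn 8.59, either way. A call with a gripper value outside its range is refused whole. The fingers move at their own pace and stop on an object; the grip force is fixed at half the most. Time passes only in rows, so rows that do not move let the fingers close. It gives the time, the measured TCP pose, the force, the opening and the grip force at its end, in the units of the state.
- ctrl.get_obs(): the state, without advancing time (a new reading comes with each control period).
- ctrl.camera(name): name is "side" or "top"; returns (picture, depth): 420x560x3 uint8, red, green, blue; 420x560 float32, m along the optical axis (not along the pixel's ray), 0 where there is no reading.
- ctrl.get_calibration(name): a dict with "fx", "fy", "cx", "cy" (pixels), "world_to_cam" (4x4, takes a point from world to camera coordinates). Camera axes: x right, y up, looking along -z (the intrinsics and any distortion apply to the point x, -y, -z); pixel columns grow to the right and rows downward; lengths in m; the calibration is good to about 2 mm. A picture is of the moment at which its call begins. get_calibration takes no time and is no camera call.
- ctrl.close_job(): hands the job in; it is judged then, once.
The state is a dict: "time": time; "q": joint angles; "dq": joint speeds; "joint_efforts": joint torques, N m; "tcp_pos": TCP position; "tool_rot": TCP orientation; "ft_force": force on the tool from outside, world axes, zero at the start; "moment": the same for the moment, N m; "gripper_width": opening from 0.0 (shut) to 1.0 (fully open); "finger_force": force on a finger pad.
Only numpy, scipy, OpenCV 4.12 (cv2) and the standard library are available. Lean on these libraries where they do the work, as an engineer would, in place of code of your own. Each camera call takes 0.05 s, during which the arm holds its last target. There are 200 camera calls.

## Working session

There is one attempt and no reset: what is moved stays moved. The work goes in short steps, Python scripts to look and compute and a tool call to move; the robot and the scene stay as the last step left them, time stands still between calls to the robot, and variables do not carry over. Pictures are saved under pics/ and viewed, at most 14 in all, crops included, and the job is handed in when it is done.

Besides the shell and the picture viewer there is one more tool, called after ">>>" as name(argument=value, ...) on one line, values as JSON. apply_moves: Moves the arm, as the interface text tells. Its arguments: {"type":"object","properties":{"motion":{"type":"string"}},"required":["motion"]}

```bash
mkdir -p pics; cat > h.py <<'E'
import numpy as np, cv2
from bench import ctrl
def shot(name,save=None):
    im,d=ctrl.camera(name)
    im=np.array(im);d=np.array(d)
    if save: cv2.imwrite('pics/%s.png'%save,cv2.cvtColor(im,cv2.COLOR_RGB2BGR))
    return im,d
def cloud(name,d):
    c=ctrl.get_calibration(name);v,u=np.mgrid[:d.shape[0],:d.shape[1]]
    P=np.stack([(u-c['cx'])/c['fx']*d,-(v-c['cy'])/c['fy']*d,-d],-1)
    T=np.linalg.inv(np.array(c['world_to_cam']))
    return P@T[:3,:3].T+T[:3,3]
E
python3 - <<'E'
from h import *
for n in('side','top'):
    im,d=shot(n,n+'0');print(n,ctrl.get_calibration(n));np.savez('/tmp/%s0.npz'%n,im=im,d=d)
print(ctrl.get_obs(), ctrl.tcp_to_tips)
E
```

```text
side {'fx': 408.29012363435606, 'fy': 408.29012363435606, 'cx': 281.2818374827107, 'cy': 212.7727237540438, 'world_to_cam': array([[-0.92955622, -0.36830508,  0.01663138,  0.48255402],
       [ 0.27552752, -0.66400846,  0.6951096 , -0.21254665],
       [-0.24496902,  0.65072586,  0.71871137, -0.88871043],
       [ 0.        ,  0.        ,  0.        ,  1.        ]])}
top {'fx': 381.76987537554226, 'fy': 381.76987537554226, 'cx': 278.72931977640945, 'cy': 204.3368875905749, 'world_to_cam': array([[-0.01972099, -0.99975462, -0.0100886 ,  0.04193942],
       [ 0.99857295, -0.02019657,  0.04943845, -0.53258843],
       [-0.04963007, -0.00909923,  0.99872622, -0.83499425],
       [ 0.        ,  0.        ,  0.        ,  1.        ]])}
{'time': 0.1, 'q': array([-7.58658573e+01,  2.05972651e+01,  8.65934928e+01,  1.64021513e-03,
        7.29097808e+01, -6.59584131e+00]), 'dq': array([-0.12011162, -0.13149052, -0.1190915 ,  0.04197816, -0.00879155,
       -0.01663664]), 'joint_efforts': array([ 1.70030603e-04, -5.28651559e+01, -2.79349440e+01, -3.06379625e-04,
        4.96697132e-03,  1.06590730e-05]), 'tcp_pos': array([ 0.21222271, -0.56057436,  0.24749701]), 'tool_rot': array([-1.79900307e+02, -1.31049598e-02,  2.07294893e+01]), 'ft_force': array([-0.23633869,  0.47793383,  0.45471708]), 'moment': array([0.02366307, 0.05157953, 0.00605282]), 'finger_force': 0.0, 'gripper_width': 0.9974885111898796} 0.017
```

View pics/side0.png

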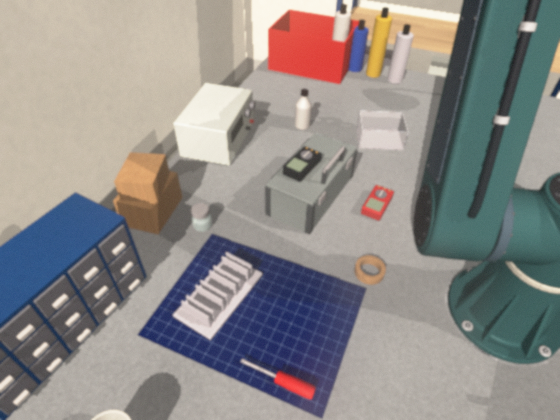

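View pics/top0.png

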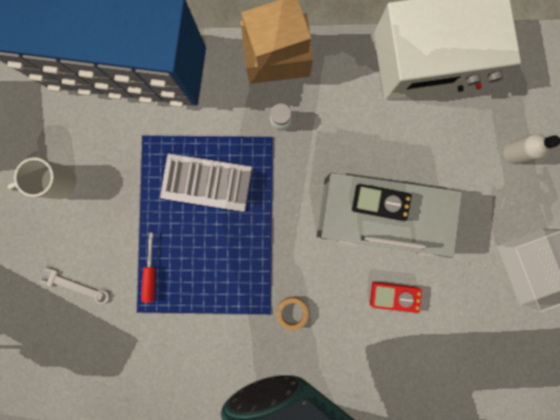

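The top view shows the black meter on the lid at (383,202) and a red look-alike on the table at (396,297). The black one on the lid fits the description. The rack is on the mat at (207,183), with the screwdriver at (149,270), the jar at (281,117) and the pull bar at (393,242). Next I'll confirm the meter in a crop and measure.

```bash
cat >> h.py <<'E'
def rect(P):
    c,s,a=cv2.minAreaRect((P[:,:2]*1000).astype(np.float32))
    b=cv2.boxPoints((c,s,a));e=b[1]-b[0];f=b[2]-b[1];L=e if np.hypot(*e)>np.hypot(*f) else f
    return np.round(c,1),np.round(sorted(s),1),round(float(np.degrees(np.arctan2(L[1],L[0]))%180),1)
def big(m,ker=0):
    m=m.astype(np.uint8)
    if ker:m=cv2.morphologyEx(m,cv2.MORPH_CLOSE,np.ones((ker,ker),np.uint8))
    n,l,s,c=cv2.connectedComponentsWithStats(m)
    return l==1+s[1:,4].argmax()
E
python3 - <<'E'
from h import *
b=cv2.imread('pics/top0.png');cv2.imwrite('pics/crop0.png',cv2.resize(b[100:330,130:480],None,fx=2.2,fy=2.2,interpolation=cv2.INTER_CUBIC))
for n in('top','side'):
    z=np.load('/tmp/%s0.npz'%n);im,d=z['im'],z['d'];P=cloud(n,d);hsv=cv2.cvtColor(im,cv2.COLOR_RGB2HSV).astype(int)
    X,Y,Z=P[...,0],P[...,1],P[...,2];ok=d>0
    print(n,'table z',np.median(Z[ok&(abs(Z)<.02)]), (d==0).mean())
    m=big(ok&(Z<.012)&(hsv[...,0]>105)&(hsv[...,0]<130)&(hsv[...,1]>130),7);m&=ok&(Z<.02)&(Z>-.02)
    print('mat',rect(P[m]),np.median(Z[m]))
    ws=ok&(X>.25)&(X<.85)&(abs(Y)<.5)
    m0=big(ok&(abs(Z-.1085)<.006)&(X>.3)&(X<.85)&(Y<0.05),3)
    print('lid',rect(P[m0]),np.median(Z[m0]))
    hull=cv2.convexHull(np.argwhere(m0)[:,::-1]);M=np.zeros(m0.shape,np.uint8);cv2.fillConvexPoly(M,hull,1)
    mm=big((M>0)&ok&(Z>.126)&(Z<.143),3)&(Z>.126);print('meter',rect(P[mm]),np.median(Z[mm]))
    mb=big((M>0)&ok&(Z>.146)&(Z<.165));print('bar',rect(P[mb]),np.median(Z[mb]),np.percentile(Z[mb],98),mb.sum())
    mr=big(ws&(Y>0.05)&(Z>.006)&(Z<.07)&(hsv[...,1]<70)&(X<.68),3)&(Z>.006)
    print('rack',rect(P[mr]),np.percentile(Z[mr],[5,50,95]))
    ms=ws&(hsv[...,0]<8)&(hsv[...,1]>150)&(Y>.1)&(Z<.06);print('scr',rect(P[ms]),Z[ms].max())
E
```

```text
top table z 0.000559640840956277 0.004060374149659864
mat (array([494.3, 198.1]), array([295.1, 393.9]), 178.2) 0.0033475658177962164
lid (array([ 513. , -152.3]), array([134.6, 339.9]), 80.6) 0.10861062399795385
meter (array([527.8, -98.9]), array([ 71.7, 245.3]), 90.4) 0.13701924757575884
bar (array([ 452. , -181.8]), array([ 10. , 110.3]), 80.5) 0.15271245396433697 0.15529388400007074 329
rack (array([577.4, 150.1]), array([111.3, 285.2]), 77.0) [0.00903091 0.01242102 0.05151175]
scr (array([365.2, 319.7]), array([20.6, 69.6]), 176.9) 0.03257090214401115
side table z 6.177139234442297e-05 0.003873299319727891
mat (array([520. , 204.8]), array([288.7, 342.1]), 178.1) 0.002517660319465209
lid (array([456.9, 150.8]), array([199.2, 966.5]), 98.2) 0.10792878135334699
meter (array([437.7, 204.1]), array([ 90.1, 868.8]), 103.9) 0.13614250705134734
bar (array([ 452.6, -178.4]), array([ 11.1, 111.4]), 81.3) 0.15182159174077814 0.15437758035511526 132
rack (array([505.1, 375.2]), array([189.7, 616.4]), 114.9) [0.00859817 0.01885879 0.05079647]
scr (array([364. , 329.2]), array([18. , 71.1]), 177.2) 0.03157335011804996
```

View pics/crop0.png

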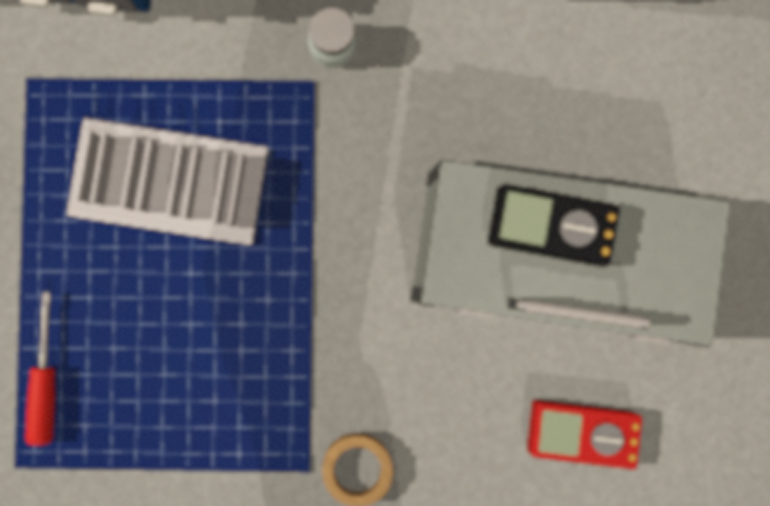

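The crop confirms it: the black meter lies on the lid behind the bar, and the red one is on the table. Now I'll refine the measurements using tighter regions.

```bash
python3 - <<'E'
from h import *
def loc(P,c,yaw):
    t=np.radians(yaw);R=np.array([[np.cos(t),np.sin(t)],[-np.sin(t),np.cos(t)]]);return (P[...,:2]-c)@R.T
for n in('top','side'):
    z=np.load('/tmp/%s0.npz'%n);im,d=z['im'],z['d'];P=cloud(n,d);hsv=cv2.cvtColor(im,cv2.COLOR_RGB2HSV).astype(int)
    Z=P[...,2];ok=d>0
    L=loc(P,np.array([.5045,-.189]),-9);near=ok&(abs(L[...,0])<.1)&(abs(L[...,1])<.16)
    m=near&(abs(Z-.1085)<.004);print(n,'lid',rect(P[m]),np.median(Z[m]))
    for a in(0,1):print(' edges',np.percentile(L[m][:,a],[.5,99.5]))
    m=near&(L[...,0]>-.03)&(Z>.126)&(Z<.145);m=big(m)
    print('meter',rect(P[m]),np.median(Z[m]),m.sum())
    # rack
    near=ok&(P[...,0]>.5)&(P[...,0]<.67)&(P[...,1]>.05)&(P[...,1]<.36)
    m=near&(Z>.007)&(Z<.06);m=big(m);print('rack all',rect(P[m]))
    m2=m&(Z>.044);print('plates',rect(P[m2]),np.median(Z[m2]))
    m3=m&(Z<.016);print('base',rect(P[m3]),np.median(Z[m3]))
    near=ok&(abs(P[...,0]-.71)<.07)&(abs(P[...,1]-.03)<.07)&(Z>.05)&(Z<.075);print('jar',rect(P[near]) if near.any() else 0, np.percentile(Z[near],95) if near.any() else 0)
    m=ok&(P[...,0]>.3)&(P[...,0]<.5)&(abs(P[...,1]-.33)<.05)&(Z>.012)&(Z<.04);print('scr',P[m].min(0),P[m].max(0))
    for nm,(u0,v0) in {'ring':(.3,.0)}.items():
        m=ok&(abs(P[...,0]-.3)<.08)&(abs(P[...,1])<.08)&(Z>.006)&(Z<.1);print('ring',P[m].min(0),P[m].max(0))
E
```

```text
top lid (array([ 506.2, -191.1]), array([134.2, 260.9]), 80.4) 0.10862061833923908
 edges [-0.06453433  0.06752113]
 edges [-0.12989779  0.1275095 ]
meter (array([ 528.1, -165.9]), array([ 55.1, 105. ]), 78.1) 0.13701128656382944 1609
rack all (array([586.7, 193.9]), array([103.9, 192.8]), 80.2)
plates (array([586.3, 195.3]), array([ 70., 154.]), 79.3) 0.05061086069349574
base (array([586.7, 193.9]), array([103.9, 192.8]), 80.2) 0.011318576712428197
jar (array([724.5,  23.3]), array([40.6, 41.1]), 178.3) 0.062105734391247835
scr [0.32583847 0.30859298 0.01252478] [0.47547038 0.33382093 0.0325709 ]
ring [ 0.25927788 -0.02580909  0.00603807] [0.37507964 0.07976136 0.02624479]
side lid (array([ 506.4, -187.6]), array([133.4, 264.1]), 80.5) 0.10795281065507839
 edges [-0.06467535  0.06644135]
 edges [-0.12732609  0.13191303]
meter (array([ 529. , -160.9]), array([ 55.9, 106.7]), 78.5) 0.13614092996937233 653
rack all (array([587.9, 198.2]), array([102.6, 190.3]), 79.7)
plates (array([586.7, 198. ]), array([ 72. , 155.1]), 79.4) 0.049346049957507854
base (array([587.9, 198.2]), array([102.6, 190.3]), 79.7) 0.01062256954744889
jar (array([725. ,  28.7]), array([42.6, 43.2]), 8.9) 0.06166695555866244
scr [0.3262901  0.31159404 0.01296166] [0.47588653 0.33954148 0.03157335]
ring [ 0.26028132 -0.02373816  0.00602679] [0.35893652 0.07467026 0.02470473]
```

```bash
cat >> h.py <<'E'
from scipy.spatial.transform import Rotation as Ro
def down(yaw,pitch=0):return Ro.from_euler('xyz',[180,pitch,yaw],degrees=True)
def plan(wps,lin=45,ang=8,start=None):
    """wps: (pos m, Rotation, grip[,lin]); prints rows from present pose"""
    o=ctrl.get_obs();p=np.array(o['tcp_pos'])*1000;R=Ro.from_euler('xyz',o['tool_rot'],degrees=True)
    if start:p,R=np.array(start[0])*1000,start[1]
    print('t',round(o['time'],2),'at',np.round(p,1),np.round(R.as_euler('xyz',degrees=True),1),'g',round(o['gripper_width'],2),'F',np.round(o['ft_force'],1))
    rows=[]
    for w in wps:
        T,RT,g=np.array(w[0])*1000,w[1],w[2];l=w[3] if len(w)>3 else lin
        n=max(1,int(np.ceil(max(np.linalg.norm(T-p)/l,(R.inv()*RT).magnitude()*57.2958/ang)-.02)))
        for k in range(n,0,-1):
            dv=np.round((R.inv()*RT).as_rotvec(degrees=True)/k,1);ds=np.round(R.inv().apply(T-p)/k,0 if k>1 else 1)
            p=p+R.apply(ds);R=R*Ro.from_rotvec(dv,degrees=True)
            rows.append(' '.join('%g'%(x+0) for x in [*dv,*ds,g]))
    for i in range(0,len(rows),8):print(i//8,'; '.join(rows[i:i+8]))
E
python3 - <<'E'
from h import *
plan([((.5285,-.1634,.22),down(78.3),1),((.5285,-.1634,.130),down(78.3),1,30)])
E
```

```text
t 0.1 at [ 212.2 -560.6  247.5] [-179.9   -0.    20.7] g 1.0 F [-0.2  0.5  0.5]
0 0 0 -4.8 36 -22 2 1; 0 0 -4.8 38 -18 2 1; 0 0 -4.8 40 -15 2 1; 0 0 -4.8 41 -12 2 1; 0 0 -4.8 41 -8 3 1; 0 0 -4.8 42 -5 2 1; 0 0 -4.8 42 -2 3 1; 0 0 -4.8 42 2 2 1
1 0 0 -4.8 42 6 3 1; 0 0 -4.8 42 9 2 1; 0 0 -4.8 40 13 3 1; 0 -0.1 -4.8 39.6 15.4 2 1; 0 0 0 0 0 30 1; 0 0 0 0 0 30 1; 0 0 0 0 0 30 1
```

>>> apply_moves(motion="0 0 -4.8 36 -22 2 1; 0 0 -4.8 38 -18 2 1; 0 0 -4.8 40 -15 2 1; 0 0 -4.8 41 -12 2 1; 0 0 -4.8 41 -8 3 1; 0 0 -4.8 42 -5 2 1; 0 0 -4.8 42 -2 3 1; 0 0 -4.8 42 2 2 1")

```text
time: 0.9
tcp_pos: [0.4234, -0.2951, 0.2299]
tool_rot: [-180.0, -0.0, 59.3]
ft_force: [0.9, 0.6, -0.8]
gripper_width: 1.006
finger_force: 0.0
```

>>> apply_moves(motion="0 0 -4.8 42 6 3 1; 0 0 -4.8 42 9 2 1; 0 0 -4.8 40 13 3 1; 0 0 -4.8 40 15 2 1; 0 0 0 0 0 0 1; 0 0 0 0 0 0 1")

```text
time: 1.5
tcp_pos: [0.5284, -0.1626, 0.2198]
tool_rot: [-179.9, 0.0, 78.4]
ft_force: [-1.3, -0.6, -0.8]
gripper_width: 1.003
finger_force: 0.0
```

```bash
python3 - <<'E'
from h import *
plan([((.5285,-.1634,.22),down(78.3),1),((.5285,-.1634,.130),down(78.3),1,30)])
shot('side','s1')
E
```

```text
t 1.5 at [ 528.4 -162.6  219.8] [-179.9    0.    78.4] g 1.0 F [-1.3 -0.6 -0.8]
0 -0.1 0 0.1 -0.8 0.3 -0.2 1; 0 0 0 0 0 30 1; 0 0 0 0 0 30 1; 0 0 0 0 -0.1 30 1
```

View pics/s1.png

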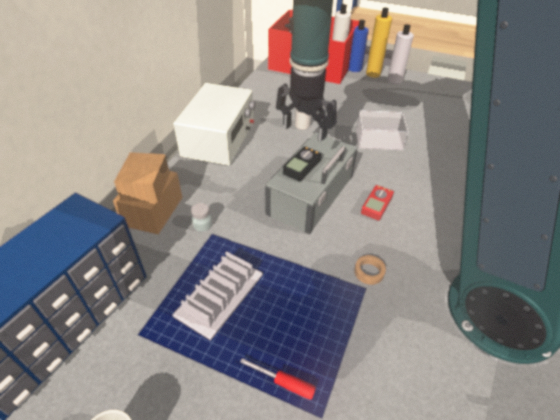

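The gripper at (306,110) hangs above the meter at (302,162). I'll descend, grip, then lift.

>>> apply_moves(motion="0 0 0 0 0 30 1; 0 0 0 0 0 30 1; 0 0 0 0 0 20 1; 0 0 0 0 0 10 1; 0 0 0 0 0 0 0; 0 0 0 0 0 0 0; 0 0 0 0 0 0 0; 0 0 0 0 0 0 0")

```text
time: 2.35
tcp_pos: [0.5293, -0.1641, 0.1317]
tool_rot: [179.9, 0.0, 78.3]
ft_force: [0.1, -0.3, 3.6]
gripper_width: 0.63
finger_force: 63.7
```

>>> apply_moves(motion="0 0 0 0 0 0 0; 0 0 0 0 0 0 0; 0 0 0 0 0 -10 0; 0 0 0 0 0 -30 0; 0 0 0 0 0 -40 0; 0 0 0 0 0 -40 0; 0 0 0 0 0 0 0")

```text
time: 3.05
tcp_pos: [0.5318, -0.1647, 0.2566]
tool_rot: [179.4, 0.1, 78.3]
ft_force: [0.6, 0.2, -2.3]
gripper_width: 0.629
finger_force: 63.9
```

```bash
python3 - <<'E'
from h import *
print(ctrl.get_obs()['finger_force'])
t=(.40,.15)
plan([((*t,.20),down(88),0,40),((*t,.030),down(88),0,35)])
E
```

```text
63.86036038398743
t 3.05 at [ 531.8 -164.7  256.6] [1.794e+02 1.000e-01 7.830e+01] g 0.63 F [ 0.6  0.2 -2.3]
0 0.1 0 -1.1 31 -21 6 0; 0.1 0 -1.1 32 -21 6 0; 0.1 0 -1.1 32 -20 6 0; 0.1 0 -1.1 33 -20 6 0; 0 0 -1.1 33 -19 6 0; 0 0 -1 33 -18 6 0; 0.1 0.1 -1.1 33 -18 6 0; 0 0 -1 34 -17 7 0
1 0.1 0.1 -1.1 34.2 -16.8 6.1 0; 0 0 0 0 0 34 0; 0 0 0 0 0 34 0; 0 0 0 0 0 34 0; 0 0 0 0 0 34 0; 0 0 0 -0.1 0 34 0
```

>>> apply_moves(motion="0 0 -1.1 31 -21 6 0; 0 0 -1.1 32 -21 6 0; 0 0 -1.1 32 -20 6 0; 0 0 -1.1 33 -20 6 0; 0 0 -1.1 33 -19 6 0; 0 0 -1 33 -18 6 0; 0 0 -1.1 33 -18 6 0; 0 0 -1 34 -17 7 0")

```text
time: 3.85
tcp_pos: [0.4101, 0.1176, 0.201]
tool_rot: [-180.0, -0.0, 87.0]
ft_force: [0.9, 0.0, -2.6]
gripper_width: 0.628
finger_force: 63.8
```

>>> apply_moves(motion="0 0 -1.1 34 -17 6 0; 0 0 0 0 0 34 0; 0 0 0 0 0 34 0; 0 0 0 0 0 34 0; 0 0 0 0 0 34 0; 0 0 0 0 0 20 0; 0 0 0 0 0 0 0")

```text
time: 4.55
tcp_pos: [0.3939, 0.1508, 0.0372]
tool_rot: [-179.7, 0.1, 88.0]
ft_force: [-0.6, -0.2, -1.8]
gripper_width: 0.628
finger_force: 63.7
```

```bash
python3 - <<'E'
from h import *
t=(.40,.15)
plan([((*t,.030),down(88),0,40)])
E
```

```text
t 4.55 at [393.9 150.8  37.2] [-1.797e+02  1.000e-01  8.800e+01] g 0.63 F [-0.6 -0.2 -1.8]
0 -0.3 0.1 0 -0.6 6.2 7.2 0
```

>>> apply_moves(motion="0 0 0 0 0 6 0; 0 0 0 0 0 4 0; 0 0 0 0 0 0 0; 0 0 0 0 0 0 1; 0 0 0 0 0 0 1; 0 0 0 0 0 0 1; 0 0 0 0 0 0 1; 0 0 0 0 0 0 1")

```text
time: 5.35
tcp_pos: [0.3963, 0.1513, 0.0295]
tool_rot: [180.0, -0.0, 88.0]
ft_force: [-0.3, -0.1, 0.2]
gripper_width: 1.003
finger_force: 0.0
```

>>> apply_moves(motion="0 0 0 0 0 -20 1; 0 0 0 0 0 -40 1; 0 0 0 0 0 -40 1; 0 0 0 0 0 -40 1; 0 0 0 0 0 -40 1; 0 0 0 0 0 -40 1; 0 0 0 0 0 0 1")

```text
time: 6.05
tcp_pos: [0.3995, 0.152, 0.2544]
tool_rot: [179.4, -0.1, 88.0]
ft_force: [1.0, 0.4, -0.2]
gripper_width: 1.001
finger_force: 0.0
```

```bash
python3 - <<'E'
from h import *
for n in('top','side'):
    im,d=shot(n);P=cloud(n,d);Z=P[...,2]
    m=(d>0)&(abs(P[...,0]-.40)<.08)&(abs(P[...,1]-.15)<.09)&(Z>.02)&(Z<.04);m=big(m)
    print('meter',rect(P[m]),np.median(Z[m]))
    m=(d>0)&(abs(P[...,0]-.45)<.04)&(abs(P[...,1]+.18)<.1)&(Z>.145)&(Z<.165);print('bar',rect(P[m]),np.percentile(Z[m],95))
c=np.array([.452,-.180])
plan([((.4,-.18,.28),down(80.5),.5),((.452,-.18,.24),down(80.5),.5)])
E
```

```text
meter (array([395.6, 144.3]), array([55.3, 95.1]), 87.7) 0.031594396302870975
bar (array([ 452. , -181.9]), array([ 10. , 110.6]), 80.5) 0.15512698749619644
meter (array([396.6, 152.9]), array([ 55.8, 105.7]), 87.5) 0.03063542384290202Traceback (most recent call last):
  File "<stdin>", line 6, in <module>
    return _quantile_unchecked(
        a, q, axis, out, overwrite_input, method, keepdims, weights)
    return _ureduce(a,
                    func=_quantile_ureduce_func,
    ...<5 lines>...
                    overwrite_input=overwrite_input,
                    method=method)
    r = func(a, **kwargs)
    result = _quantile(arr,
                       quantiles=q,
    ...<2 lines>...
                       out=out,
                       weights=wgt)
    slices_having_nans = np.isnan(arr[-1, ...])
                                  ~~~^^^^^^^^^
IndexError: index -1 is out of bounds for axis 0 with size 0
```

Both views put the meter flat on the mat at (0.396, 0.15), top at 31 mm. Next is the lid bar at (0.452, -0.180, 0.1485).

```bash
python3 - <<'E'
from h import *
plan([((.4523,-.18,.22),down(80.5),.6),((.4523,-.18,.1465),down(80.5),.6,30)])
E
```

```text
t 6.15 at [396.6 151.3 250. ] [179.9  -0.   88. ] g 1.0 F [-0.1  0.4 -0.9]
0 0 0 0.9 -41 8 4 0.6; 0 0 0.9 -41 9 4 0.6; 0 0 1 -41 10 4 0.6; 0 0 0.9 -41 10 4 0.6; 0 0 1 -40 11 3 0.6; 0 0 0.9 -40 12 4 0.6; 0.1 0 1 -40 12 3 0.6; 0 -0.1 0.9 -40.6 13.6 4 0.6
1 0 0 0 0 0 24 0.6; 0 0 0 0 0 25 0.6; 0 0 0 0.1 -0.1 24.5 0.6
```

>>> apply_moves(motion="0 0 0.9 -41 8 4 0.6; 0 0 0.9 -41 9 4 0.6; 0 0 1 -41 10 4 0.6; 0 0 0.9 -41 10 4 0.6; 0 0 1 -40 11 3 0.6; 0 0 0.9 -40 12 4 0.6; 0 0 1 -40 12 3 0.6; 0 0 0.9 -40 14 4 0.6")

```text
time: 6.95
tcp_pos: [0.4509, -0.1806, 0.2171]
tool_rot: [-179.8, -0.1, 80.5]
ft_force: [0.6, 1.2, -0.2]
gripper_width: 0.597
finger_force: 0.0
```

>>> apply_moves(motion="0 0 0 0 0 0 0.6; 0 0 0 0 0 24 0.6; 0 0 0 0 0 25 0.6; 0 0 0 0 0 15 0.6; 0 0 0 0 0 9.5 0.6; 0 0 0 0 0 0 0.6")

```text
time: 7.55
tcp_pos: [0.4506, -0.1782, 0.1437]
tool_rot: [-179.7, -0.1, 80.5]
ft_force: [-0.7, -0.0, 1.3]
gripper_width: 0.604
finger_force: 0.0
```

>>> apply_moves(motion="0 0 0 0 0 0 0; 0 0 0 0 0 0 0; 0 0 0 0 0 0 0; 0 0 0 0 0 0 0; 0 0 0 0 0 0 0; 0 0 0 0 0 0 0")

```text
time: 8.15
tcp_pos: [0.453, -0.1798, 0.1466]
tool_rot: [179.9, 0.0, 80.5]
ft_force: [-0.5, 1.7, 6.2]
gripper_width: 0.09
finger_force: 58.7
```

```bash
cat > lid.py <<'E'
from h import *
def arc(a0,a1,p,g,n,yaw=-9.5):
    """world waypoints of TCP from lid angle a0 to a1, TCP now at p"""
    f=lambda a:np.array([-118*np.cos(a)+48*np.sin(a),118*np.sin(a)+48*np.cos(a)])/1000
    u=np.array([np.cos(np.radians(yaw)),np.sin(np.radians(yaw))]);out=[]
    for a in np.radians(np.linspace(a0,a1,n+1)[1:]):
        d=f(a)-f(np.radians(a0));out.append(([*(np.array(p[:2])+u*d[0]),p[2]+d[1]],down(80.5),g,60))
    return out
E
python3 - <<'E'
from lid import *
plan(arc(0,100,ctrl.get_obs()['tcp_pos'],0,16))
E
```

```text
t 8.15 at [ 453.  -179.8  146.6] [179.9   0.   80.5] g 0.09 F [-0.5  1.7  6.2]
0 0.1 0 0 0 5.9 -12.6 0; 0 0 0 0 7.3 -11.8 0; 0 0 0 0 8.5 -11 0; 0 0 0 0 9.7 -10 0; 0 0 0 0 10.6 -8.8 0; 0 0 0 0 11.6 -7.7 0; 0 0 0 0 12.4 -6.4 0; 0 0 0 -0.1 12.9 -4.9 0
1 0 0 0 0 13.5 -3.6 0; 0 0 0 0 13.7 -2 0; 0 0 0 0 13.9 -0.6 0; 0 0 0 0 13.8 1 0; 0 0 0 0 13.7 2.5 0; 0 0 0 0 13.3 3.9 0; 0 0 0 0 12.8 5.4 0; 0 0 0 0 12.2 6.7 0
```

>>> apply_moves(motion="0 0 0 0 6 -12.5 0; 0 0 0 0 7.5 -12 0; 0 0 0 0 8.5 -11 0; 0 0 0 0 9.5 -10 0; 0 0 0 0 10.5 -9 0; 0 0 0 0 11.5 -7.5 0; 0 0 0 0 12.5 -6.5 0; 0 0 0 0 13 -5 0")

```text
time: 8.95
tcp_pos: [0.5248, -0.1917, 0.22]
tool_rot: [-179.3, 0.0, 80.6]
ft_force: [-13.7, 2.0, 16.4]
gripper_width: 0.087
finger_force: 62.5
```

```bash
python3 - <<'E'
from h import *
o=ctrl.get_obs();print(o['tcp_pos'],o['ft_force'],o['moment'],o['finger_force'],o['tool_rot'])
E
```

```text
[ 0.52476742 -0.19171303  0.2199873 ] [-13.70204121   2.03229138  16.38037312] [ 0.265715    2.14947056 -0.02827958] 62.51558303833008 [-1.79334611e+02  7.88303810e-03  8.05553385e+01]
```

>>> apply_moves(motion="0 0 0 0 13.5 -3.5 0; 0 0 0 0 13.5 -2 0; 0 0 0 0 14 -0.5 0; 0 0 0 0 14 1 0; 0 0 0 0 13.5 2.5 0; 0 0 0 0 13.5 4 0; 0 0 0 0 13 5.5 0; 0 0 0 0 12 6.5 0")

```text
time: 9.75
tcp_pos: [0.6352, -0.2102, 0.2058]
tool_rot: [-179.9, 0.0, 80.5]
ft_force: [-5.6, -0.1, 6.2]
gripper_width: 0.092
finger_force: 66.9
```

>>> apply_moves(motion="0 0 0 0 0 0 0; 0 0 0 0 0 0 0")

```text
time: 9.95
tcp_pos: [0.6368, -0.2105, 0.2055]
tool_rot: [179.9, 0.0, 80.5]
ft_force: [1.3, -0.6, 0.3]
gripper_width: 0.089
finger_force: 65.4
```

```bash
python3 - <<'E'
from h import *
o=ctrl.get_obs();print(o['moment'],o['finger_force'])
for n in('side','top'):shot(n,n+'2')
a=cv2.imread('pics/side2.png')[60:300,200:420];b=cv2.imread('pics/top2.png')[130:370,290:510]
cv2.imwrite('pics/lid2.png',cv2.resize(np.hstack([a,b]),None,fx=1.8,fy=1.8))
E
```

```text
[-0.06902499 -0.03742734 -0.01284868] 65.43841123580933
```

View pics/lid2.png

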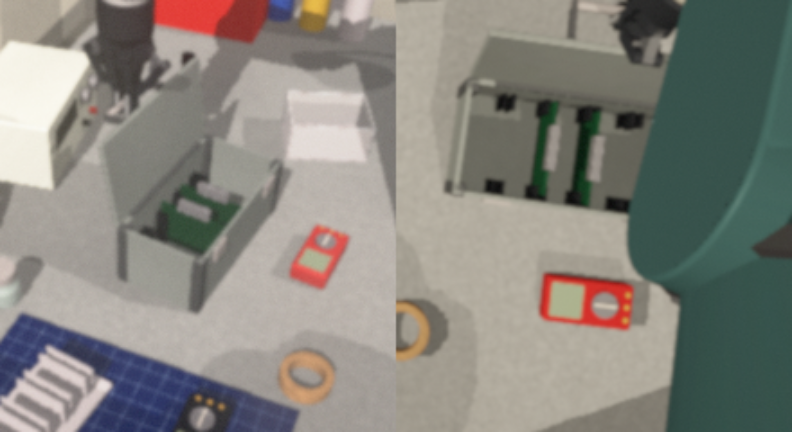

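The lid is open. Boards stand in the two middle slots, top-crop (545,150) and (588,150), and the slot on the left is empty. The right-hand slot isn't clear yet. I'll release the bar with a partial opening and move off.

>>> apply_moves(motion="0 0 0 0 0 0 0.3; 0 0 0 0 0 0 0.3; 0 0 0 0 0 0 0.3; 0 0 0 0 0 -20 0.3; 0 0 0 0 0 -40 0.3; 0 0 0 0 0 -40 0.3; 0 0 0 0 0 -40 0.3; 0 0 0 0 0 0 0.3")

```text
time: 10.85
tcp_pos: [0.6386, -0.2113, 0.3532]
tool_rot: [179.3, 0.2, 80.5]
ft_force: [0.7, -0.7, 0.4]
gripper_width: 0.301
finger_force: 0.0
```

```bash
python3 - <<'E'
from h import *
# move out to the -y/near side while turning for boards
plan([((.50,.10,.34),down(30),.6)])
E
```

```text
t 10.85 at [ 638.6 -211.3  353.2] [179.3   0.2  80.5] g 0.3 F [ 0.7 -0.7  0.4]
0 0.1 0 6.3 36 -24 1 0.6; 0.1 0 6.3 33 -27 1 0.6; 0.1 0 6.3 29 -31 1 0.6; 0.1 0 6.3 26 -34 2 0.6; 0.1 0 6.3 22 -36 2 0.6; 0.1 0 6.3 18 -38 2 0.6; 0 0 6.4 14 -40 1 0.6; 0.1 -0.1 6.3 9.1 -42.1 1.7 0.6
```

>>> apply_moves(motion="0 0 6.3 36 -24 1 0.6; 0 0 6.3 33 -27 1 0.6; 0 0 6.3 29 -31 1 0.6; 0 0 6.3 26 -34 2 0.6; 0 0 6.3 22 -36 2 0.6; 0 0 6.3 18 -38 2 0.6; 0 0 6.4 14 -40 1 0.6; 0 0 6.3 9 -42 2 0.6")

```text
time: 11.65
tcp_pos: [0.496, 0.1024, 0.3334]
tool_rot: [-180.0, 0.0, 29.7]
ft_force: [1.4, 0.2, 0.2]
gripper_width: 0.598
finger_force: 0.0
```

```bash
python3 - <<'E'
from h import *
def loc(P,c,yaw):
    t=np.radians(yaw);R=np.array([[np.cos(t),np.sin(t)],[-np.sin(t),np.cos(t)]]);return (P[...,:2]-c)@R.T
S=[]
for n in('side','top'):
    im,d=shot(n,n+'3');P=cloud(n,d);Z=P[...,2];ok=d>0
    hsv=cv2.cvtColor(im,cv2.COLOR_RGB2HSV).astype(int)
    np.savez('/tmp/%s3.npz'%n,im=im,d=d)
    L=loc(P,np.array([.506,-.189]),-9.5)
    m=ok&(abs(L[...,0])<.045)&(abs(L[...,1])<.12)&(Z>.082)&(Z<.13)
    k,l,s,c=cv2.connectedComponentsWithStats(m.astype(np.uint8))
    for i in range(1,k):
        if s[i,4]>25: q=l==i;print(n,'bar px',c[i].round(),rect(P[q]),'local',L[q].mean(0).round(4),np.percentile(Z[q],[50,90]).round(4),s[i,4])
    for ang in [0]:
        m=ok&(abs(L[...,1])<.1)&(L[...,0]>.03)&(L[...,0]<.2)&(Z>.13)&(Z<.26);q=np.c_[L[m][:,0],Z[m]]
        vx=np.polyfit(q[:,1],q[:,0],1);print('lid tilt past vertical deg',np.degrees(np.arctan(vx[0])))
    near=ok&(P[...,0]>.5)&(P[...,0]<.68)&(P[...,1]>.05)&(P[...,1]<.36)&(Z>.007)&(Z<.06);near=big(near)
    print('rack',rect(P[near]),'plates',rect(P[near&(Z>.044)]),near.sum())
a=cv2.imread('pics/side3.png')[100:300,240:420];b=cv2.imread('pics/top3.png')[140:340,290:470]
cv2.imwrite('pics/in3.png',cv2.resize(np.hstack([a,b]),None,fx=2.2,fy=2.2))
E
```

```text
side bar px [319. 165.] (array([ 497.6, -211.7]), array([14.6, 49.8]), 171.0) local [-0.0051 -0.0214] [0.0906 0.0937] 99
side bar px [308. 175.] (array([ 511.3, -163.2]), array([13.2, 50.7]), 168.5) local [-0.0004  0.0283] [0.0909 0.0935] 106
lid tilt past vertical deg 15.89615719097103
rack (array([586.9, 197.9]), array([101. , 191.7]), 79.8) plates (array([587.1, 197.8]), array([ 71.6, 154.6]), 79.7) 3558
top bar px [376. 212.] (array([ 510.2, -166. ]), array([10.4, 49.6]), 170.9) local [0.0001 0.0242] [0.0931 0.0947] 152
top bar px [401. 218.] (array([ 497.1, -214.5]), array([10.8, 49.4]), 170.2) local [-0.0045 -0.0255] [0.0926 0.0948] 165
lid tilt past vertical deg 19.18403360170218
rack (array([596.2, 101.2]), array([13.6, 49.9]), 178.8) plates (array([0., 0.]), array([0., 0.]), 0.0) 84
```

View pics/in3.png

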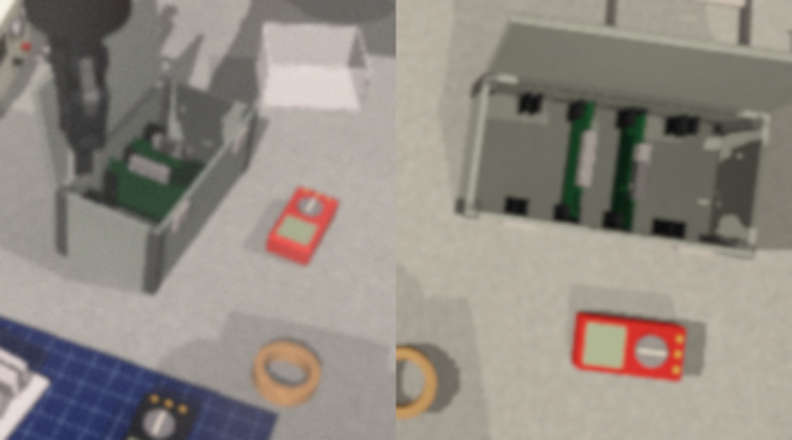

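Only two boards are present, in slots +25 and -25; the outer slots are empty. The bars are at (0.5108,-0.1646) and (0.4974,-0.2131), top at 93 mm as expected. The side view shows the rack hasn't moved. I'll fetch board A.

```bash
python3 - <<'E'
from h import *
plan([((.5108,-.1646,.20),down(-9.5),.4),((.5108,-.1646,.082),down(-9.5),.4,30)])
E
```

```text
t 11.75 at [494.1 105.  333.2] [-1.798e+02  1.000e-01  3.010e+01] g 0.6 F [ 0.5 -0.4  1.1]
0 0 0 5.7 -17 35 19 0.4; 0 0 5.6 -14 36 19 0.4; 0 0 5.7 -10 37 19 0.4; 0 0 5.6 -6 38 19 0.4; 0 0 5.7 -3 39 19 0.4; -0.1 0.1 5.6 1 38 19 0.4; 0 0.1 5.7 5.1 38.6 18.6 0.4; 0 0 0 0 0 30 0.4
1 0 0 0 0 0 29 0.4; 0 0 0 0 0 30 0.4; 0 0 0 -0.1 0 29 0.4
```

>>> apply_moves(motion="0 0 5.7 -17 35 19 0.4; 0 0 5.6 -14 36 19 0.4; 0 0 5.7 -10 37 19 0.4; 0 0 5.6 -6 38 19 0.4; 0 0 5.7 -3 39 19 0.4; 0 0 5.6 1 38 19 0.4; 0 0 5.7 5 39 19 0.4; 0 0 0 0 0 0 0.4")

```text
time: 12.55
tcp_pos: [0.5127, -0.1737, 0.1981]
tool_rot: [179.9, 0.2, -9.9]
ft_force: [-0.9, -0.9, 0.3]
gripper_width: 0.399
finger_force: 0.0
```

```bash
python3 - <<'E'
from h import *
plan([((.5108,-.1646,.082),down(-9.5),.4,30)])
E
```

```text
t 12.55 at [ 512.7 -173.7  198.1] [179.9   0.2  -9.9] g 0.4 F [-0.9 -0.9  0.3]
0 0 0 -0.1 -1 -2 29 0.4; 0 0.1 -0.1 -1 -2 29 0.4; 0 0 -0.1 -1 -2 29 0.4; 0.1 0.1 -0.1 -0.2 -2.8 29.1 0.4
```

>>> apply_moves(motion="0 0 0 0 0 0 0.4; 0 0 0 0 0 0 0.4")

```text
time: 12.75
tcp_pos: [0.5137, -0.1689, 0.2009]
tool_rot: [-180.0, 0.0, -9.5]
ft_force: [0.5, -0.5, 1.5]
gripper_width: 0.398
finger_force: 0.0
```

```bash
python3 - <<'E'
from h import *
plan([((.5108,-.1646,.082),down(-9.5),.4,30)])
E
```

```text
t 12.75 at [ 513.7 -168.9  200.9] [-180.     0.    -9.5] g 0.4 F [ 0.5 -0.5  1.5]
0 0 0 0 -1 -1 30 0.4; 0 0 0 -1 -1 30 0.4; 0 0 0 -1 -1 29 0.4; 0 0 0 -0.5 -0.7 29.9 0.4
```

>>> apply_moves(motion="0 0 0 -1 -2 30 0.4; 0 0 0 -1 -2 30 0.4; 0 0 0 -1 0 29 0.4; 0 0 0 0 0 20 0.4; 0 0 0 0 0 10 0.4; 0 0 0 0 0 0 0.4; 0 0 0 0 0 0 0.4")

```text
time: 13.45
tcp_pos: [0.5123, -0.1645, 0.0828]
tool_rot: [180.0, -0.1, -9.5]
ft_force: [-0.3, 0.3, -0.0]
gripper_width: 0.403
finger_force: 0.0
```

>>> apply_moves(motion="0 0 0 0 0 0 0; 0 0 0 0 0 0 0; 0 0 0 0 0 0 0; 0 0 0 0 0 0 0; 0 0 0 0 0 0 0")

```text
time: 13.95
tcp_pos: [0.5125, -0.1654, 0.0832]
tool_rot: [180.0, -0.1, -9.6]
ft_force: [-0.5, -0.8, 6.3]
gripper_width: 0.107
finger_force: 59.4
```

>>> apply_moves(motion="0 0 0 0 0 -15 0; 0 0 0 0 0 -20 0; 0 0 0 0 0 -20 0; 0 0 0 0 0 -25 0; 0 0 0 0 0 -25 0; 0 0 0 0 0 -25 0; 0 0 0 0 0 -15 0; 0 0 0 0 0 0 0")

```text
time: 14.75
tcp_pos: [0.5129, -0.1655, 0.2294]
tool_rot: [179.9, -0.3, -9.6]
ft_force: [0.2, 0.3, -1.4]
gripper_width: 0.106
finger_force: 58.6
```

```bash
python3 - <<'E'
from h import *
plan([((.5907,.2184,.23),down(-10.3),0,28)])
E
```

```text
t 14.75 at [ 512.9 -165.5  229.4] [179.9  -0.3  -9.6] g 0.11 F [ 0.2  0.3 -1.4]
0 0 0 0.1 1 -28 0 0; 0 0 0 1 -28 0 0; 0 0 0.1 1 -28 0 0; 0 0 0 1 -28 0 0; 0 0 0.1 1 -28 0 0; 0 0 0 1 -28 0 0; 0 0 0.1 1 -28 0 0; 0 0 0 1 -28 0 0
1 0 0 0.1 0 -28 0 0; 0 -0.1 0 1 -28 0 0; 0 0 0.1 0 -28 0 0; 0 -0.1 0 0 -28 0 0; 0 0 0.1 1 -28 0 0; 0.1 -0.1 0 0.4 -27.5 -1 0
```

>>> apply_moves(motion="0 0 0 0 -14 0 0; 0 0 0 1 -28 0 0; 0 0 0 1 -28 0 0; 0 0 0 1 -28 0 0; 0 0 0 1 -28 0 0; 0 0 0 1 -28 0 0; 0 0 0 1 -28 0 0; 0 0 0.7 0 -28 0 0")

```text
time: 15.55
tcp_pos: [0.5512, 0.0435, 0.2251]
tool_rot: [-180.0, 0.2, -10.3]
ft_force: [-0.2, 0.8, -1.2]
gripper_width: 0.103
finger_force: 58.6
```

>>> apply_moves(motion="0 0 0 1 -28 0 0; 0 0 0 1 -28 0 0; 0 0 0 1 -28 0 0; 0 0 0 0 -28 0 0; 0 0 0 0 -28 0 0; 0 0 0 0 -28 0 0; 0 0 0 0 -14 0 0; 0 0 0 0 0 0 0")

```text
time: 16.35
tcp_pos: [0.5869, 0.2217, 0.2255]
tool_rot: [180.0, 0.1, -10.1]
ft_force: [-0.7, -0.2, -0.5]
gripper_width: 0.105
finger_force: 58.6
```

>>> apply_moves(motion="0 0 0 0 0 0 0; 0 0 0 0 0 0 0")

```text
time: 16.55
tcp_pos: [0.5872, 0.2187, 0.2265]
tool_rot: [180.0, 0.1, -10.3]
ft_force: [0.4, 0.2, -0.7]
gripper_width: 0.108
finger_force: 58.6
```

```bash
python3 - <<'E'
from h import *
plan([((.5907,.2184,.23),down(-10.3),0,28)])
for n in('side','top'):
    im,d=shot(n,n+'4');P=cloud(n,d);Z=P[...,2];ok=d>0
    hsv=cv2.cvtColor(im,cv2.COLOR_RGB2HSV).astype(int)
    base=ok&(abs(P[...,0]-.59)<.09)&(abs(P[...,1]-.2)<.12)
    r=big(base&(Z>.007)&(Z<.06));print(n,'rack',rect(P[r]),'plates',rect(P[r&(Z>.044)]),r.sum())
    g=base&(hsv[...,0]>50)&(hsv[...,0]<90)&(hsv[...,1]>90)&(Z>.14)&(Z<.23)
    if g.sum()>20: print('board',rect(P[g]),Z[g].min(),Z[g].max(),g.sum(),P[g].mean(0))
a=cv2.imread('pics/side4.png')[120:360,120:360];b=cv2.imread('pics/top4.png')[100:340,130:370]
cv2.imwrite('pics/r4.png',cv2.resize(np.hstack([a,b]),None,fx=1.6,fy=1.6))
E
```

```text
t 16.55 at [587.2 218.7 226.5] [ 1.80e+02  1.00e-01 -1.03e+01] g 0.11 F [ 0.4  0.2 -0.7]
0 0 0.1 0 3.5 -0.3 -3.5 0
side rack (array([586.7, 197.8]), array([101.9, 192.1]), 79.9) plates (array([587.2, 198.1]), array([ 72. , 153.9]), 79.7) 3362
board (array([585.4, 222.8]), array([  3.3, 100.5]), 169.9) 0.15442094595932299 0.2207114873820133 225 [0.59045861 0.22208883 0.17934077]
top rack (array([583.9, 177.5]), array([100.9, 155.2]), 79.7) plates (array([582.5, 172.8]), array([ 69.7, 108.6]), 79.7) 2867
board (array([585. , 216.2]), array([  5.9, 103.7]), 170.0) 0.15685239575990817 0.22320494182876538 291 [0.58063541 0.21722551 0.19770955]
```

View pics/r4.png

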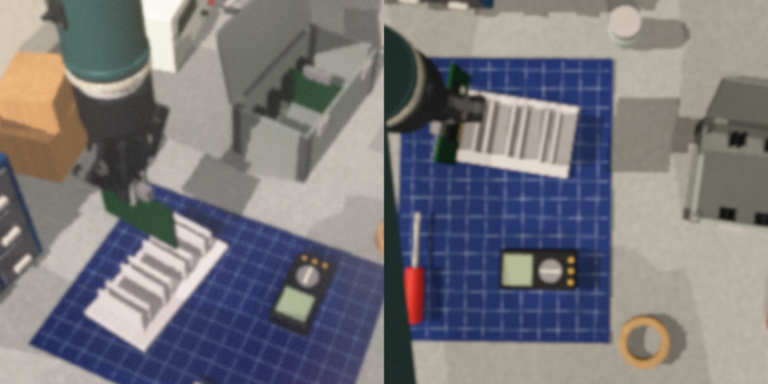

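The held board is right above slot +22.5 (board measured at y 0.2228 and 0.2162, TCP 0.2187). The two cameras' biases cancel, so the averaged rack centre holds. I'll lower it.

>>> apply_moves(motion="0 0 0 0 0 15 0; 0 0 0 0 0 25 0; 0 0 0 0 0 25 0; 0 0 0 0 0 15 0; 0 0 0 0 0 6 0; 0 0 0 0 0 0 0; 0 0 0 0 0 0 0")

```text
time: 17.35
tcp_pos: [0.5884, 0.2197, 0.1417]
tool_rot: [-180.0, -0.1, -10.3]
ft_force: [-0.3, 0.3, 0.2]
gripper_width: 0.104
finger_force: 58.6
```

>>> apply_moves(motion="0 0 0 0 0 8 0; 0 0 0 0 0 8 0; 0 0 0 0 0 8 0; 0 0 0 0 0 8 0; 0 0 0 0 0 8 0; 0 0 0 0 0 8 0; 0 0 0 0 0 0 0; 0 0 0 0 0 0 0")

```text
time: 18.15
tcp_pos: [0.5876, 0.2199, 0.0925]
tool_rot: [180.0, 0.0, -10.3]
ft_force: [-0.1, -0.0, -1.2]
gripper_width: 0.101
finger_force: 58.6
```

>>> apply_moves(motion="0 0 0 0 0 2.5 0; 0 0 0 0 0 0 0; 0 0 0 0 0 0 0.35; 0 0 0 0 0 0 0.35; 0 0 0 0 0 0 0.35; 0 0 0 0 0 0 0.35")

```text
time: 18.75
tcp_pos: [0.5878, 0.2199, 0.0905]
tool_rot: [-180.0, -0.0, -10.3]
ft_force: [-0.3, 0.2, 0.0]
gripper_width: 0.347
finger_force: 0.0
```

>>> apply_moves(motion="0 0 0 0 0 -20 0.35; 0 0 0 0 0 -30 0.35; 0 0 0 0 0 -35 0.35; 0 0 0 0 0 -30 0.35; 0 0 0 0 0 0 0.35; 0 0 0 0 0 0 0.35")

```text
time: 19.35
tcp_pos: [0.5881, 0.22, 0.2061]
tool_rot: [-180.0, -0.1, -10.3]
ft_force: [0.2, -0.0, -1.0]
gripper_width: 0.349
finger_force: 0.0
```

```bash
python3 - <<'E'
from h import *
plan([((.499,-.2137,.22),down(-9.5),.4,40)])
E
```

```text
t 19.35 at [588.1 220.  206.1] [-1.80e+02 -1.00e-01 -1.03e+01] g 0.35 F [ 0.2 -0.  -1. ]
0 0 0 -0.1 -1 37 -1 0.4; 0 0 -0.1 -1 37 -1 0.4; 0 0 -0.1 -1 37 -1 0.4; 0 0 -0.1 -1 37 -1 0.4; 0 0 0 -1 37 -1 0.4; 0 0 -0.1 -1 37 -1 0.4; 0 0 0 -1 37 -1 0.4; 0 0 -0.1 -1 37 -1 0.4
1 0 0 0 -1 37 -2 0.4; 0 0 -0.1 -1 37 -1 0.4; 0 0 0 -2 36 -2 0.4; 0 -0.1 -0.1 -1.5 36.5 -1.3 0.4
```

>>> apply_moves(motion="0 0 0 -1 37 -1 0.4; 0 0 0 -1 37 -1 0.4; 0 0 0 -1 37 -1 0.4; 0 0 0 -1 37 -1 0.4; 0 0 0 -1 37 -1 0.4; 0 0 0 -1 37 -1 0.4; 0 0 0 -1 37 -1 0.4; 0 0 -0.7 -1 37 -1 0.4")

```text
time: 20.15
tcp_pos: [0.5254, -0.071, 0.2117]
tool_rot: [-180.0, 0.2, -9.6]
ft_force: [0.7, -0.1, -1.6]
gripper_width: 0.4
finger_force: 0.0
```

>>> apply_moves(motion="0 0 0 -1 37 -2 0.4; 0 0 0 -1 37 -1 0.4; 0 0 0 -2 36 -2 0.4; 0 0 0 -1.5 36.5 -1 0.4; 0 0 0 0 0 0 0.4; 0 0 0 0 0 0 0.4; 0 0 0 0 0 0 0.4")

```text
time: 20.85
tcp_pos: [0.4967, -0.2123, 0.2182]
tool_rot: [-179.9, 0.1, -9.6]
ft_force: [-0.1, -0.9, -0.4]
gripper_width: 0.396
finger_force: 0.0
```

```bash
python3 - <<'E'
from h import *
plan([((.498,-.2139,.083),down(-9.5),.4,30)])
for n in('side','top'):
    im,d=shot(n,n+'5');P=cloud(n,d);Z=P[...,2];ok=d>0
    base=ok&(abs(P[...,0]-.59)<.09)&(abs(P[...,1]-.2)<.12)
    r=big(base&(Z>.007)&(Z<.12));p=r&(Z>.044)&(Z<.054);print(n,'rack',rect(P[r]),'plates',rect(P[p]))
    b=base&(Z>.09);print('bar',rect(P[b]),np.median(Z[b]),b.sum())
a=cv2.imread('pics/side5.png')[120:360,120:360];b=cv2.imread('pics/top5.png')[100:340,130:370]
cv2.imwrite('pics/r5.png',cv2.resize(np.hstack([a,b]),None,fx=1.6,fy=1.6))
E
```

```text
t 20.85 at [ 496.7 -212.3  218.2] [-1.799e+02  1.000e-01 -9.600e+00] g 0.4 F [-0.1 -0.9 -0.4]
0 0 0 0 0 0 27 0.4; 0 0 0 0 0 27 0.4; 0 0 0 1 1 27 0.4; 0 0.1 0 0 0 27 0.4; -0.1 0 -0.1 0.8 0.6 27.2 0.4
side rack (array([584. , 193.3]), array([112.5, 204.3]), 82.8) plates (array([581.8, 198.8]), array([108.9, 154.4]), 79.8)
bar (array([586.2, 222.9]), array([12. , 52.5]), 170.1) 0.09782202742146695 151
top rack (array([582.1, 195.8]), array([109.6, 190.3]), 79.6) plates (array([582.3, 195.6]), array([106.1, 153.6]), 79.5)
bar (array([585.3, 218.8]), array([11. , 49.4]), 168.9) 0.09860860933823884 152
```

View pics/r5.png

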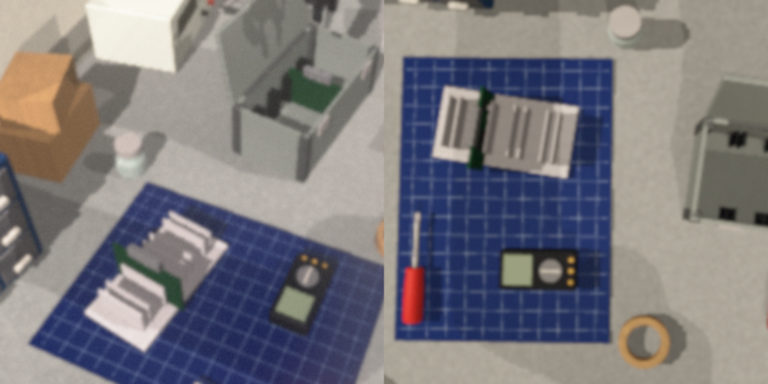

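Board A stands in the second slot (top view (485,130)), bar top at 98 mm as expected, and the rack hasn't moved. Now board B.

>>> apply_moves(motion="0 0 0 0 0 27 0.4; 0 0 0 0 0 27 0.4; 0 0 0 1 1 27 0.4; 0 0 0 0 0 27 0.4; 0 0 0 0.5 0.5 18 0.4; 0 0 0 0 0 9 0.4; 0 0 0 0 0 0 0.4; 0 0 0 0 0 0 0.4")

```text
time: 21.75
tcp_pos: [0.4991, -0.215, 0.0849]
tool_rot: [180.0, -0.0, -9.5]
ft_force: [0.5, -0.2, 0.2]
gripper_width: 0.399
finger_force: 0.0
```

>>> apply_moves(motion="0 0 0 0 0 0 0; 0 0 0 0 0 0 0; 0 0 0 0 0 0 0; 0 0 0 0 0 0 0; 0 0 0 0 0 0 0")

```text
time: 22.25
tcp_pos: [0.4994, -0.2156, 0.0855]
tool_rot: [180.0, -0.1, -9.6]
ft_force: [0.8, 1.5, 6.4]
gripper_width: 0.105
finger_force: 59.6
```

>>> apply_moves(motion="0 0 0 0 0 -15 0; 0 0 0 0 0 -20 0; 0 0 0 0 0 -20 0; 0 0 0 0 0 -25 0; 0 0 0 0 0 -25 0; 0 0 0 0 0 -25 0; 0 0 0 0 0 -15 0; 0 0 0 0 0 0 0")

```text
time: 23.05
tcp_pos: [0.4998, -0.2161, 0.2319]
tool_rot: [179.9, -0.3, -9.6]
ft_force: [-0.1, -0.0, -1.3]
gripper_width: 0.106
finger_force: 58.6
```

```bash
python3 - <<'E'
from h import *
plan([((.5746,.1299,.23),down(-10.3),0,28)])
E
```

```text
t 23.05 at [ 499.8 -216.1  231.9] [179.9  -0.3  -9.6] g 0.11 F [-0.1 -0.  -1.3]
0 0 0 0.1 1 -27 0 0; 0 0 0.1 1 -27 0 0; 0 0 0 1 -27 0 0; 0 0 0.1 1 -27 0 0; 0 0 0 1 -27 0 0; 0 0 0.1 1 -27 0 0; 0 0 0 1 -27 0 0; 0 0 0.1 1 -27 0 0
1 0 -0.1 0 1 -28 0 0; 0 0 0.1 1 -27 0 0; 0 -0.1 0 1 -28 0 0; 0.1 0 0.1 1 -27 1 0; 0 -0.1 0 1.9 -27.7 0.3 0
```

>>> apply_moves(motion="0 0 0 1 -14 0 0; 0 0 0 1 -27 0 0; 0 0 0 1 -27 0 0; 0 0 0 1 -27 0 0; 0 0 0 1 -27 0 0; 0 0 0 1 -27 0 0; 0 0 0 1 -27 0 0; 0 0 0.7 1 -27 0 0")

```text
time: 23.85
tcp_pos: [0.539, -0.0141, 0.2276]
tool_rot: [-180.0, 0.2, -10.3]
ft_force: [0.9, 0.4, -1.5]
gripper_width: 0.106
finger_force: 58.6
```

>>> apply_moves(motion="0 0 0 1 -27 0 0; 0 0 0 1 -27 0 0; 0 0 0 1 -27 0 0; 0 0 0 1 -27 0 0; 0 0 0 1 -27 0 0; 0 0 0 1 -14 0 0; 0 0 0 0 0 0 0; 0 0 0 0 0 0 0")

```text
time: 24.65
tcp_pos: [0.5719, 0.1288, 0.2285]
tool_rot: [179.9, 0.1, -10.2]
ft_force: [0.7, 0.9, -0.8]
gripper_width: 0.103
finger_force: 58.7
```

```bash
python3 - <<'E'
from h import *
for n in('side','top'):
    im,d=shot(n);P=cloud(n,d);Z=P[...,2];ok=d>0
    base=ok&(abs(P[...,0]-.59)<.09)&(abs(P[...,1]-.2)<.12)
    r=big(base&(Z>.007)&(Z<.12));print(n,'rack',rect(P[r]),'base',rect(P[r&(Z<.016)]),r.sum())
plan([((.5746,.1299,.15),down(-10.3),0,25)])
E
```

```text
side rack (array([582.9, 198.6]), array([111.4, 191.6]), 80.9) base (array([583.3, 198.6]), array([110.6, 191.6]), 80.9) 3751
top rack (array([550.6, 118.5]), array([31.6, 56.1]), 176.9) base (array([550.6, 118.5]), array([31.6, 56.1]), 176.9) 311
t 24.75 at [572.1 128.1 228.9] [ 1.80e+02  1.00e-01 -1.03e+01] g 0.11 F [-0.3  0.3 -1. ]
0 0 0 0 1 -1 20 0; 0 0 0 0 0 20 0; 0 0 0 1 -1 19 0; 0 0.1 0 0.2 -0.3 19.9 0
```

>>> apply_moves(motion="0 0 0 1 -2 15 0; 0 0 0 0 0 25 0; 0 0 0 0 0 25 0; 0 0 0 0 0 14 0; 0 0 0 0 0 5 0; 0 0 0 0 0 0 0; 0 0 0 0 0 0 0")

```text
time: 25.45
tcp_pos: [0.5748, 0.1308, 0.1463]
tool_rot: [-180.0, -0.1, -10.3]
ft_force: [-0.4, 0.1, -0.8]
gripper_width: 0.108
finger_force: 58.7
```

>>> apply_moves(motion="0 0 0 0 0 8 0; 0 0 0 0 0 8 0; 0 0 0 0 0 8 0; 0 0 0 0 0 8 0; 0 0 0 0 0 8 0; 0 0 0 0 0 8 0; 0 0 0 0 0 0 0; 0 0 0 0 0 0 0")

```text
time: 26.25
tcp_pos: [0.5738, 0.1309, 0.097]
tool_rot: [180.0, 0.0, -10.3]
ft_force: [0.2, 0.3, -0.8]
gripper_width: 0.102
finger_force: 58.7
```

>>> apply_moves(motion="0 0 0 0 0 4.5 0; 0 0 0 0 0 0 0; 0 0 0 0 0 0 0.35; 0 0 0 0 0 0 0.35; 0 0 0 0 0 0 0.35; 0 0 0 0 0 0 0.35")

```text
time: 26.85
tcp_pos: [0.5741, 0.131, 0.093]
tool_rot: [-180.0, -0.0, -10.3]
ft_force: [0.3, -0.2, -0.3]
gripper_width: 0.349
finger_force: 0.0
```

>>> apply_moves(motion="0 0 0 0 0 -20 0.35; 0 0 0 0 0 -30 0.35; 0 0 0 0 0 -40 0.35; 0 0 0 0 0 -40 0.35; 0 0 0 0 0 -40 0.35; 0 0 0 0 0 -40 0.35; 0 0 0 0 0 0 0.35")

```text
time: 27.55
tcp_pos: [0.5774, 0.1313, 0.3095]
tool_rot: [-179.8, -0.6, -10.3]
ft_force: [0.4, 0.7, 1.0]
gripper_width: 0.352
finger_force: 0.0
```

```bash
python3 - <<'E'
from h import *
plan([((.58,-.05,.40),down(40),.35,40),((.637,-.2105,.34),down(80.5),.35,40)])
E
```

```text
t 27.55 at [577.4 131.3 309.5] [-179.8   -0.6  -10.3] g 0.35 F [0.4 0.7 1. ]
0 0 -0.1 -7.2 5 25 -13 0.35; 0 -0.1 -7.2 2 26 -13 0.35; 0 -0.1 -7.2 -1 26 -13 0.35; 0 -0.1 -7.2 -5 25 -13 0.35; 0 -0.1 -7.2 -8 25 -13 0.35; 0 -0.1 -7.1 -11 24 -13 0.35; 0.1 -0.1 -7.2 -13.5 21.7 -12.7 0.35; 0 0 -6.7 -10 27 10 0.35
1 0 0 -6.8 -13 25 10 0.35; 0 0 -6.7 -16 24 10 0.35; 0 0 -6.8 -18 21 10 0.35; 0 0 -6.7 -21 19 10 0.35; 0 0 -6.8 -23.1 16.8 10 0.35
```

>>> apply_moves(motion="0 0 -7.2 5 25 -13 0.35; 0 0 -7.2 2 26 -13 0.35; 0 0 -7.2 -1 26 -13 0.35; 0 0 -7.2 -5 25 -13 0.35; 0 0 -7.2 -8 25 -13 0.35; 0 0 -7.1 -11 24 -13 0.35; 0 0 -7.2 -13 22 -13 0.35; 0 0 -6.7 -10 27 10 0.35")

```text
time: 28.35
tcp_pos: [0.5883, -0.0786, 0.3869]
tool_rot: [179.7, -0.2, 47.0]
ft_force: [0.5, -0.1, -0.5]
gripper_width: 0.349
finger_force: 0.0
```

>>> apply_moves(motion="0 0 -6.8 -13 25 10 0.35; 0 0 -6.7 -16 24 10 0.35; 0 0 -6.8 -18 21 10 0.35; 0 0 -6.7 -21 19 10 0.35; 0 0 -6.8 -23 17 10 0.35; 0 0 0 0 0 0 0.35; 0 0 0 0 0 0 0.35; 0 0 0 0 0 0 0.35")

```text
time: 29.15
tcp_pos: [0.6348, -0.2099, 0.3339]
tool_rot: [-180.0, -0.0, 80.5]
ft_force: [0.6, 0.5, 0.1]
gripper_width: 0.351
finger_force: 0.0
```

```bash
python3 - <<'E'
from h import *
plan([((.637,-.2105,.2055),down(80.5),.35,30)])
for n in('side','top'):
    im,d=shot(n,n+'6');P=cloud(n,d);Z=P[...,2];ok=d>0
    base=ok&(abs(P[...,0]-.59)<.09)&(abs(P[...,1]-.2)<.12)
    for y in(.13,.22):
        b=base&(Z>.085)&(abs(P[...,1]-y)<.03);print(n,'bar',rect(P[b]),np.percentile(Z[b],[50,90]),b.sum())
    r=big(base&(Z>.007)&(Z<.12));p=r&(Z<.016);print(n,'rackbase',rect(P[p]))
    m=big(ok&(abs(P[...,0]-.40)<.08)&(abs(P[...,1]-.15)<.09)&(Z>.02)&(Z<.04));print('meter',rect(P[m]))
    hb=ok&(abs(P[...,0]-.65)<.06)&(abs(P[...,1]+.21)<.09)&(Z>.19)&(Z<.232);print('lid top',P[hb].mean(0) if hb.any() else 0,hb.sum())
a=cv2.imread('pics/side6.png')[60:340,120:400];b=cv2.imread('pics/top6.png')[100:380,130:410]
cv2.imwrite('pics/r6.png',cv2.resize(np.hstack([a,b]),None,fx=1.4,fy=1.4))
E
```

```text
t 29.15 at [ 634.8 -209.9  333.9] [-180.    -0.    80.5] g 0.35 F [0.6 0.5 0.1]
0 0 0 0 0 0 26 0.35; 0 0 0 0 1 26 0.35; 0 0 0 0 0 25 0.35; 0 0 0 0 1 26 0.35; 0 0 0 -0.3 0.3 25.4 0.35
side bar (array([572.5, 134. ]), array([12. , 81.9]), 169.4) [0.09685481 0.09950093] 164
side bar (array([585.3, 223. ]), array([11.6, 50.7]), 169.8) [0.09734001 0.09942904] 179
side rackbase (array([586.1, 200.1]), array([117.6, 189.7]), 82.5)
meter (array([396.5, 152.5]), array([ 55.6, 106.9]), 87.7)
lid top [ 0.60939746 -0.1778073   0.21300137] 533
top bar (array([568.3, 131.8]), array([10.2, 64.5]), 169.1) [0.09888464 0.10043027] 152
top bar (array([573.1, 221.1]), array([10.1, 74.5]), 169.6) [0.09859577 0.10080347] 169
top rackbase (array([583.7, 195.2]), array([105.6, 190.1]), 79.7)
meter (array([395.9, 148.9]), array([ 55.2, 104.2]), 87.7)
lid top [ 0.61166782 -0.18490367  0.21615992] 1168
```

View pics/r6.png

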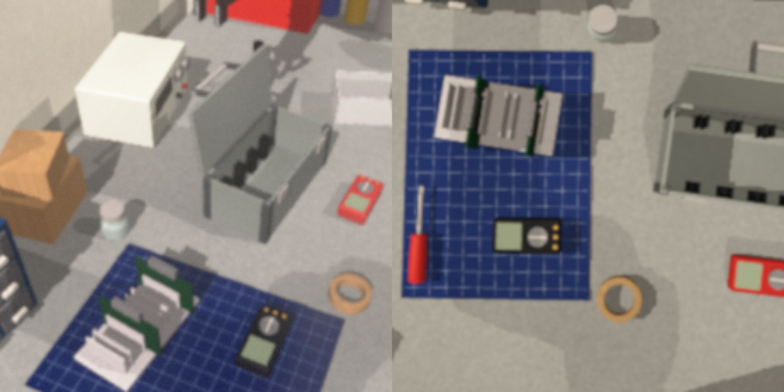

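Both boards stand in slots, side view (125,330) and (165,285), with bar tops near 98 mm. The case is empty and the meter is still on the mat. I'll regrip the bar to close the lid.

>>> apply_moves(motion="0 0 0 0 1 26 0.35; 0 0 0 0 1 26 0.35; 0 0 0 0 0 26 0.35; 0 0 0 0 0 26 0.35; 0 0 0 0 0 16 0.35; 0 0 0 0 0 8 0.35; 0 0 0 0 0 0 0.35")

```text
time: 29.95
tcp_pos: [0.6366, -0.2103, 0.2052]
tool_rot: [-179.9, -0.0, 80.6]
ft_force: [-1.0, 0.5, 0.5]
gripper_width: 0.348
finger_force: 0.0
```

>>> apply_moves(motion="0 0 0 0 0 0 0; 0 0 0 0 0 0 0; 0 0 0 0 0 0 0; 0 0 0 0 0 0 0; 0 0 0 0 0 0 0; 0 0 0 0 0 0 0")

```text
time: 30.55
tcp_pos: [0.6367, -0.211, 0.2072]
tool_rot: [180.0, -0.0, 80.5]
ft_force: [-5.7, 1.0, 7.2]
gripper_width: 0.094
finger_force: 58.9
```

```bash
python3 - <<'E'
from lid import *
plan(arc(100.27,0,ctrl.get_obs()['tcp_pos'],0,16))
E
```

```text
t 30.55 at [ 636.7 -211.   207.2] [180.   -0.   80.5] g 0.09 F [-5.7  1.   7.2]
0 0 0 0 0 -12.1 -6.8 0; 0 0 0 0 -12.9 -5.5 0; 0 0 0 0 -13.3 -4 0; 0 0 0 0 -13.7 -2.5 0; 0 0 0 0 -13.9 -1 0; 0 0 0 0 -13.9 0.5 0; 0 0 0 0 -13.8 2 0; 0 0 0 0.1 -13.5 3.5 0
1 0 0 0 0 -13 5 0; 0 0 0 0 -12.4 6.3 0; 0 0 0 0 -11.6 7.7 0; 0 0 0 0 -10.7 8.9 0; 0 0 0 0 -9.7 10 0; 0 0 0 0 -8.5 11 0; 0 0 0 0 -7.3 11.8 0; 0 0 0 0 -6 12.6 0
```

>>> apply_moves(motion="0 0 0 0 -12 -7 0; 0 0 0 0 -13 -5.5 0; 0 0 0 0 -13.5 -4 0; 0 0 0 0 -13.5 -2.5 0; 0 0 0 0 -14 -1 0; 0 0 0 0 -14 0.5 0; 0 0 0 0 -14 2 0; 0 0 0 0 -13.5 3.5 0")

```text
time: 31.35
tcp_pos: [0.5337, -0.1938, 0.2232]
tool_rot: [179.4, 0.0, 80.5]
ft_force: [4.6, 3.1, 4.6]
gripper_width: 0.092
finger_force: 62.5
```

>>> apply_moves(motion="0 0 0 0 -13 5 0; 0 0 0 0 -12.5 6.5 0; 0 0 0 0 -11.5 7.5 0; 0 0 0 0 -10.5 9 0; 0 0 0 0 -9.5 10 0; 0 0 0 0 -8.5 11 0; 0 0 0 0 0 0 0; 0 0 0 0 0 0 0")

```text
time: 32.15
tcp_pos: [0.4657, -0.1824, 0.1709]
tool_rot: [-179.9, -0.0, 80.5]
ft_force: [-0.1, -0.7, -5.0]
gripper_width: 0.091
finger_force: 64.5
```

```bash
python3 - <<'E'
from lid import *
plan([((.453,-.1798,.1475),down(80.5),0,10)])
E
```

```text
t 32.15 at [ 465.7 -182.4  170.9] [-179.9   -0.    80.5] g 0.09 F [-0.1 -0.7 -5. ]
0 0 0 0 0 -4 8 0; 0 0 0 0 -4 8 0; -0.1 0 0 0.5 -4.9 7.4 0
```

>>> apply_moves(motion="0 0 0 0 -5 7.5 0; 0 0 0 0 -4.5 8 0; 0 0 0 0 -3.5 8 0; 0 0 0 0 0 0 0; 0 0 0 0 0 0 0")

```text
time: 32.65
tcp_pos: [0.4533, -0.1805, 0.1471]
tool_rot: [-179.9, -0.0, 80.5]
ft_force: [0.3, 1.1, -3.4]
gripper_width: 0.09
finger_force: 65.7
```

>>> apply_moves(motion="0 0 0 0 0 1.5 0; 0 0 0 0 0 0 0; 0 0 0 0 0 0 0")

```text
time: 32.95
tcp_pos: [0.453, -0.1804, 0.1462]
tool_rot: [-179.9, -0.0, 80.5]
ft_force: [-3.5, 1.8, 4.5]
gripper_width: 0.09
finger_force: 66.6
```

>>> apply_moves(motion="0 0 0 0 0 1.5 0; 0 0 0 0 0 0 0; 0 0 0 0 0 0 0")

```text
time: 33.25
tcp_pos: [0.4531, -0.1804, 0.146]
tool_rot: [-180.0, 0.0, 80.6]
ft_force: [-7.6, 3.7, 19.8]
gripper_width: 0.09
finger_force: 68.2
```

>>> apply_moves(motion="0 0 0 0 0 0 0.4; 0 0 0 0 0 0 0.4; 0 0 0 0 0 0 0.4; 0 0 0 0 0 -20 0.4; 0 0 0 0 0 -40 0.4; 0 0 0 0 0 -40 0.4; 0 0 0 0 0 -40 0.4; 0 0 0 0 0 0 0.4")

```text
time: 34.05
tcp_pos: [0.4569, -0.1824, 0.2897]
tool_rot: [179.4, 0.2, 80.5]
ft_force: [0.5, 0.6, 0.2]
gripper_width: 0.403
finger_force: 0.0
```

```bash
python3 - <<'E'
from lid import *
def loc(P,c,yaw):
    t=np.radians(yaw);R=np.array([[np.cos(t),np.sin(t)],[-np.sin(t),np.cos(t)]]);return (P[...,:2]-c)@R.T
for n in('side','top'):
    im,d=shot(n,n+'7');P=cloud(n,d);Z=P[...,2];ok=d>0
    L=loc(P,np.array([.506,-.189]),-9.5)
    m=ok&(abs(L[...,0])<.06)&(abs(L[...,1])<.12)&(Z>.09)&(Z<.125)
    A=np.c_[L[m],np.ones(m.sum())];k=np.linalg.lstsq(A,Z[m],rcond=None)[0];print(n,'slope x',-k[0],'z mid',k[2])
    z=np.load('/tmp/%s0.npz'%n);P0=cloud(n,z['d']);Z0=P0[...,2];L0=loc(P0,np.array([.506,-.189]),-9.5)
    m=(z['d']>0)&(abs(L0[...,0])<.06)&(abs(L0[...,1])<.12)&(Z0>.09)&(Z0<.125)
    A=np.c_[L0[m],np.ones(m.sum())];k=np.linalg.lstsq(A,Z0[m],rcond=None)[0];print(n,'ref',-k[0],k[2])
o=ctrl.get_obs();print(o['time'],o['tcp_pos'],o['finger_force'])
cv2.imwrite('pics/end.png',cv2.imread('pics/side7.png'))
E
```

```text
side slope x 0.007140128896208241 z mid 0.1081987212108203
side ref -0.0036501427166449746 0.10902840818834972
top slope x 0.0015958026421913675 z mid 0.1087042039033862
top ref -0.0007179773606874969 0.1087959116814387
34.15 [ 0.45414054 -0.18087579  0.28499481] 0.0
```

View pics/end.png

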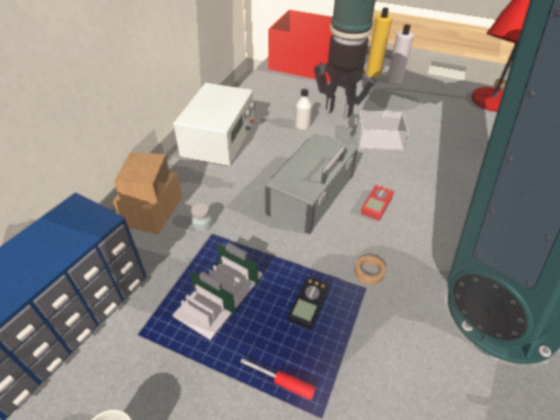

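The lid is shut: its tilt is near zero, within measurement noise, and the push met a firm stop. Both boards stand in the rack at (212,290) and (238,260), the meter lies on the mat at (309,300), and the screwdriver and jar haven't been touched. I'll hand in.

```bash
python3 -c "
from bench import ctrl
print(ctrl.close_job())"
```

```text
the job is handed in; nothing more can be done
None
```

The job is handed in, with no verdict returned: the multimeter is on the mat, both boards present stand in their own rack slots, the lid is shut, and the screwdriver and jar were left alone.

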